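# Press drivers from the plywood rack back to their fitted seats

## Task

Pressing is finished: move the four steel press drivers, one by one, from the plywood rack into the row of grey seat blocks of their set, each into the seat whose recess is made for its head, smallest head to smallest recess and so on up to the largest. Leave each driver upright with its head fully down in the recess; set it down rather than letting it drop, let none fall over, and do not disturb the dropper bottle or the hex key set.

Things in the scene. Friction and masses are not known exactly. Their poses are not given: they have to be found in the camera images.
- driver_a: smallest of four steel press drivers standing head down: round head 20 mm across, 14 mm thick, then a shank 14 mm across with a dark band; 100 mm tall, 0.1 to 0.35 kg. Origin: centre of the head's underside; z up along the shank. Starts in one of four equal 5 mm deep counterbores of the plywood rack, 52 mm apart, floor 7 mm over the bench. Grip the shank 70 to 95 mm above the origin
- seat_a: fixed grey seat block for the smallest driver, one of four in a row in a black frame, order varies: 56.5 mm square, round recess 26 mm wide, 10 mm deep, chamfered, for the 20 mm head. Origin: centre of its underside, 4 mm over the bench; recess floor 6 mm, block top 16 mm above it; z up, the row runs along its y, 57 mm apart. Row and rack lie side by side
- driver_b: second smallest of four steel press drivers standing head down: round head 28 mm across, 14 mm thick, then a shank 14 mm across with a dark band; 100 mm tall, 0.1 to 0.35 kg. Origin: centre of the head's underside; z up along the shank. Starts in one of four equal 5 mm deep counterbores of the plywood rack, 52 mm apart, floor 7 mm over the bench. Grip the shank 70 to 95 mm above the origin
- seat_b: fixed grey seat block for the second smallest driver, one of four in a row in a black frame, order varies: 56.5 mm square, round recess 34 mm wide, 10 mm deep, chamfered, for the 28 mm head. Origin: centre of its underside, 4 mm over the bench; recess floor 6 mm, block top 16 mm above it; z up, the row runs along its y, 57 mm apart. Row and rack lie side by side
- driver_c: second largest of four steel press drivers standing head down: round head 36 mm across, 14 mm thick, then a shank 14 mm across with a dark band; 100 mm tall, 0.1 to 0.35 kg. Origin: centre of the head's underside; z up along the shank. Starts in one of four equal 5 mm deep counterbores of the plywood rack, 52 mm apart, floor 7 mm over the bench. Grip the shank 70 to 95 mm above the origin
- seat_c: fixed grey seat block for the second largest driver, one of four in a row in a black frame, order varies: 56.5 mm square, round recess 42 mm wide, 10 mm deep, chamfered, for the 36 mm head. Origin: centre of its underside, 4 mm over the bench; recess floor 6 mm, block top 16 mm above it; z up, the row runs along its y, 57 mm apart. Row and rack lie side by side
- driver_d: largest of four steel press drivers standing head down: round head 44 mm across, 14 mm thick, then a shank 14 mm across with a dark band; 100 mm tall, 0.1 to 0.35 kg. Origin: centre of the head's underside; z up along the shank. Starts in one of four equal 5 mm deep counterbores of the plywood rack, 52 mm apart, floor 7 mm over the bench. Grip the shank 70 to 95 mm above the origin
- seat_d: fixed grey seat block for the largest driver, one of four in a row in a black frame, order varies: 56.5 mm square, round recess 50 mm wide, 10 mm deep, chamfered, for the 44 mm head. Origin: centre of its underside, 4 mm over the bench; recess floor 6 mm, block top 16 mm above it; z up, the row runs along its y, 57 mm apart. Row and rack lie side by side
- dropper_bottle: bystander, not to be moved: white dropper bottle with an orange pointed cap, 39 mm across, 112 mm tall, standing behind the fixed steel lever press. That press is 430 mm tall and stands left of the racks (base x 0.45 to 0.67, y 0.05 to 0.23): pass above or round it. Origin: centre of its underside
- hex_keys: bystander, not to be moved: folding hex key set, 30 x 90 x 26 mm, lying on the fixed brown carton (130 mm tall, x 0.38 to 0.54, y -0.21 to -0.01) between robot and racks. Right of the racks, from y = -0.28, stands a fixed open crate 110 mm tall. Origin: centre of its underside
Mind the look-alikes: they are no part of the job. Leave any blue or turquoise look-alike of the seat_a alone.

How it is judged:
By the outcome, as a careful person would: the job done as asked, in the order asked, and still so for the second after the job is handed in, with the robot touching nothing.
It also fails if it takes over 115 s, if anything falls off the work surface, if the arm or the gripper's body presses on something with over 40 N, if the wrist force passes 120 N, or if a joint passes its speed limit or range.

## Robot

A 6-joint arm with a two-finger parallel gripper is mounted at the origin on a cart in front of the work surface, level with it; the furniture and walls round the work are solid. World frame = base frame: x ahead of the robot, y to its left, z up, the work surface at z = 0. Lengths are in m, angles in rad, forces in N, time in s.
With the tool pointing down it reaches from about 0.225 to 0.875 m from the base axis. Payload 3.4 kg.
Tool frame: the origin (TCP) lies on the centre line of the jaws, within the pads' length; the fingertips stand 22 mm ahead of it and the grasp point (between the pads) lies 3 mm ahead of it; z points along the fingers, y is the line along which they close (so a half turn about z gives the same grasp; the last joint's range is limited). The gripper opens to 85 mm and grips with 20 to 120 N. Pads are 22 mm wide; open, the fingers measure 114 mm over their backs; the gripper's body (76 mm by 85 mm) begins 54 mm behind the grasp point. The pads swing forward as they close: fully open they stand 13 mm farther back than shut.
Start: joints at [-1.304, 0.276, 1.505, -0, 1.361, -0.121], TCP at [0.217, -0.532, 0.253] pointing down, gripper open.
Joint ranges: [-2.89, 2.89], [-0.75, 2.08], [0.22, 2.7], [-1.18, 4.32], [0.11, 2.71], [-2.7, 2.7]. Speed limits (rad/s): [2.57, 2.57, 3.14, 3.14, 3.14, 3.14].

## Interface

Orientations are given as a unit quaternion [w, x, y, z].
In Python, from rig import readout, optics, ticket gives the robot as it stands. The module is installed in compiled form; this text tells all that it offers.
- The arm moves only by the shell command python3 -m handwheel 'ROWS' [OPENING] [FORCE]. ROWS is a JSON list that holds a single list of rows (three levels of brackets), with 1 to 5 rows, each of 4 numbers: dx, dy, dz in m, then a turn about the tool's z in rad; each row shifts and turns the commanded pose from where the row before left it, along the tool's axes as they then stand; what a row does not reach is not made up. A row lasts 1/12 s, in which the tool goes at most 0.0417 m and 0.125 rad, less where a joint would pass 70% of its speed; a pose out of reach is approached as far as the arm can. OPENING is the finger opening in m, set as the command begins (- or left out keeps the last). The fingers move at their own pace and stop on an object; FORCE is the grip in N (left out, the last holds). Time passes only in rows, so rows that do not move let the fingers close. It prints the time, the measured TCP pose, the force, the opening and the grip force at its end. Input that does not fit is refused with a message, and nothing moves.
- readout.get_state(): the state, without advancing time (a new reading comes with each control period).
- optics.get_image(name): name is "scene" or "side" or "wrist"; returns a dict with "img" (480x640x3 uint8, red, green, blue), "camera_matrix" (3x3 intrinsics, pixels), "T" (4x4, takes a point from camera to world coordinates); the wrist camera has in their place "hand_eye" (4x4, takes a point from camera to tool coordinates, whose origin is the TCP and whose axes are the flange's). Camera axes: x right, y down, z forward; pixel columns grow to the right and rows downward; lengths in m; the calibration is good to about 2 mm. A picture is of the moment at which its call begins: read the wrist's pose just before it. There is no depth.
- ticket.sign_off(): hands the job in; it is judged then, once.
The state is a dict: "clock": time; "qpos": joint angles; "qd": joint speeds; "effort": joint torques, N m; "position": TCP position; "ee_rot": TCP orientation; "contact_force": force on the tool from outside, world axes, zero at the start; "moment": the same for the moment, N m; "width": finger opening in m; "gripper_force": force on a finger pad.
Only numpy, scipy, OpenCV 4.12 (cv2) and the standard library are available. Lean on these libraries where they do the work, as an engineer would, in place of code of your own. Each camera call takes 0.05 s, during which the arm holds its last target. There are 200 camera calls.

## Working session

There is one attempt and no reset: what is moved stays moved. The work goes in short steps, Python scripts to look and compute and a shell command to move; the robot and the scene stay as the last step left them, time stands still between calls to the robot, and variables do not carry over. Pictures are saved under pics/ and viewed, at most 14 in all, crops included, and the job is handed in when it is done.

```bash
mkdir -p pics; python3 - <<'E'
from rig import readout, optics
import cv2,numpy as np
s=readout.get_state(); print(s)
for n in ["scene","side"]:
    d=optics.get_image(n); cv2.imwrite(f"pics/{n}0.png",d["img"][:,:,::-1]); print(n,d["camera_matrix"].tolist(),np.round(d["T"],4).tolist())
d=optics.get_image("wrist");print(d["camera_matrix"].tolist(),np.round(d["hand_eye"],4).tolist())
E
```

```text
{'clock': 0.0, 'qpos': array([-1.30397221e+00,  2.76591621e-01,  1.50613877e+00,  3.54756977e-05,
        1.36072257e+00, -1.20999423e-01]), 'qd': array([ 0.00131166, -0.00186136, -0.0003471 ,  0.00173733,  0.0003083 ,
       -0.00116777]), 'effort': array([ 4.97236815e-04, -4.16769934e+01, -2.45805269e+01,  8.09177732e-05,
        1.12680299e-02,  7.82846257e-06]), 'position': array([ 0.21732446, -0.53181071,  0.25243937]), 'ee_rot': array([-9.28947434e-04,  9.81258242e-01,  1.92695087e-01, -5.04613708e-05]), 'contact_force': array([-0.25816543,  0.544799  , -0.4475413 ]), 'moment': array([ 0.04721961, -0.01198507,  0.04116762]), 'gripper_force': 0.0, 'width': 0.08531479050551005}
scene [[573.164183735578, 0.0, 328.0115385842781], [0.0, 573.164183735578, 246.0645410893539], [0.0, 0.0, 1.0]] [[-0.51, 0.3579, -0.7822, 1.6675], [0.86, 0.2305, -0.4552, 0.4656], [0.0173, -0.9049, -0.4254, 0.6832], [0.0, 0.0, 0.0, 1.0]]
side [[544.5228108951272, 0.0, 327.15420326589066], [0.0, 544.5228108951272, 238.97516009689147], [0.0, 0.0, 1.0]] [[0.1447, 0.8288, -0.5405, 1.1325], [0.9894, -0.1132, 0.0912, -0.2536], [0.0144, -0.548, -0.8364, 0.9633], [0.0, 0.0, 0.0, 1.0]]
[[340.38064848698605, 0.0, 318.7615899161812], [0.0, 340.38064848698605, 238.1053128131243], [0.0, 0.0, 1.0]] [[-0.0005, -0.9618, -0.2736, 0.0692], [1.0, -0.0004, -0.0005, 0.0007], [0.0004, -0.2736, 0.9618, -0.1206], [0.0, 0.0, 0.0, 1.0]]
```

View pics/scene0.png

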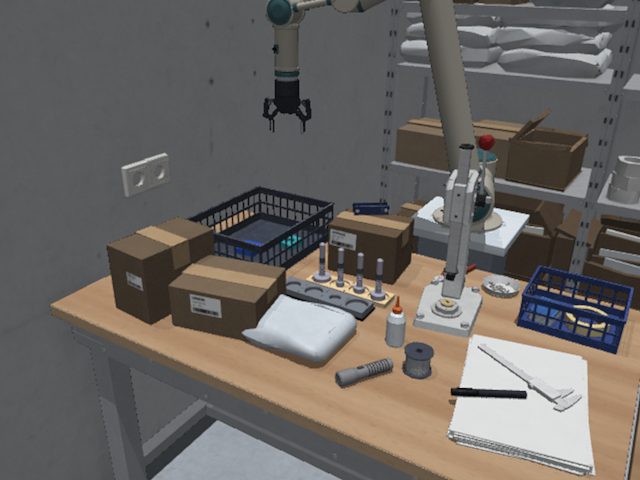

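View pics/side0.png

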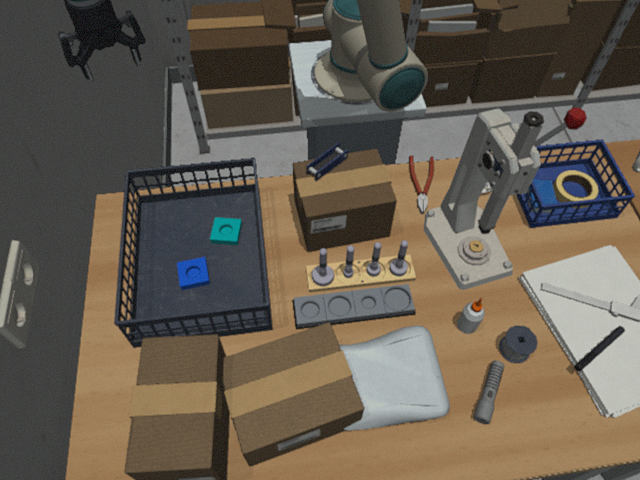

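The scene picture shows the four drivers at about (322..380, 265..290), with the dark seat row in front of them, the press at (455,250) and the bottle at (397,325). The side picture shows the drivers at (323,270), (349,267), (374,266) and (400,264), and recesses at (311,309), (340,306), (368,302) and (398,299). I'll enlarge this area.

```bash
cat > h.py <<'E'
import numpy as np, cv2
from scipy.spatial.transform import Rotation as R
from rig import readout, optics
def toolT(s=None):
    s=s or readout.get_state(); q=s["ee_rot"]; T=np.eye(4)
    T[:3,:3]=R.from_quat([q[1],q[2],q[3],q[0]]).as_matrix(); T[:3,3]=s["position"]; return T
def shot(name):
    T=toolT(); d=optics.get_image(name)
    C=d["T"] if name!="wrist" else T@d["hand_eye"]
    return d["img"],d["camera_matrix"],C
def ray(K,C,uv):
    v=C[:3,:3]@np.linalg.solve(K,[uv[0],uv[1],1]); return C[:3,3],v/np.linalg.norm(v)
def plane(K,C,uv,z):
    o,v=ray(K,C,uv); return o+v*(z-o[2])/v[2]
def cross(rays):
    A=sum(np.eye(3)-np.outer(v,v) for o,v in rays); b=sum((np.eye(3)-np.outer(v,v))@o for o,v in rays)
    return np.linalg.solve(A,b)
def proj(K,C,p):
    c=np.linalg.inv(C)@np.r_[p,1]; u=K@c[:3]; return u[:2]/u[2]
def delta(target):
    "world target TCP -> tool-axis delta"
    T=toolT(); return T[:3,:3].T@(np.array(target)-T[:3,3])
E
python3 - <<'E'
from h import *
im,K,C=shot("side")
c=cv2.resize(im[225:335,285:425],None,fx=5.5,fy=5.5,interpolation=cv2.INTER_CUBIC);cv2.imwrite("pics/side_crop.png",c[:,:,::-1])
for uv in [(323,277),(349,273),(374,271),(399,270)]: print("rack head top",plane(K,C,uv,.021).round(3))
for uv in [(311,309),(340,306),(368,302),(398,299)]: print("seat top",plane(K,C,uv,.02).round(3))
E
```

```text
rack head top [ 0.611 -0.172  0.021]
rack head top [ 0.609 -0.119  0.021]
rack head top [ 0.612 -0.069  0.021]
rack head top [ 0.616 -0.019  0.021]
seat top [ 0.677 -0.204  0.02 ]
seat top [ 0.678 -0.148  0.02 ]
seat top [ 0.677 -0.094  0.02 ]
seat top [ 0.679 -0.035  0.02 ]
```

View pics/side_crop.png

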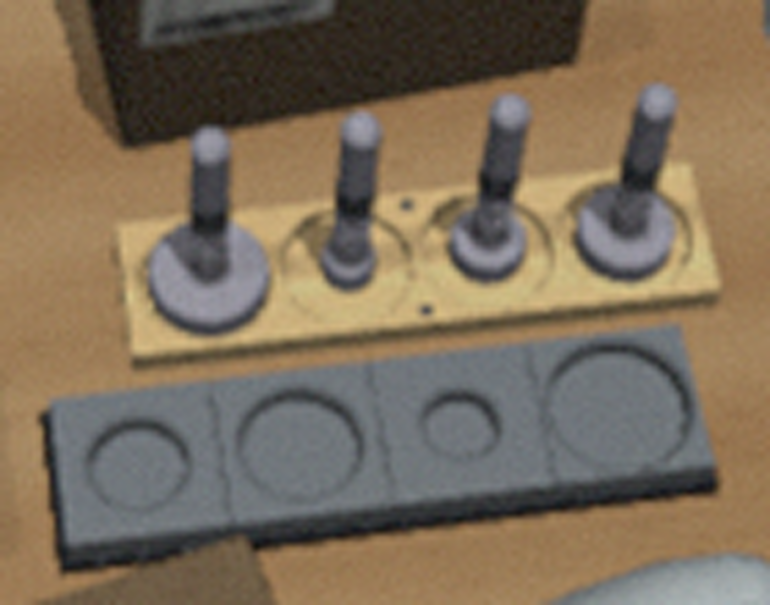

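The crop shows the drivers from left to right as d (210,270), a (348,265), b (488,245) and c (625,230). The recesses are b (138,465), c (300,445), a (460,425) and d (618,405). Next I bring the wrist camera over them.

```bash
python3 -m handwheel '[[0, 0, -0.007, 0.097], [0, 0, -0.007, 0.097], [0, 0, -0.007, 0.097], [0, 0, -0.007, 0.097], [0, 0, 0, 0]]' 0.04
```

```text
refused: ROWS must be a list holding one list of rows, three levels of brackets. Nothing was moved.
```

The error is about the shape of the input: a list holding one list of rows, three levels of brackets. Fixing that and sending the same move.

```bash
python3 -m handwheel '[[[0, 0, -0.007, 0.097], [0, 0, -0.007, 0.097], [0, 0, -0.007, 0.097], [0, 0, -0.007, 0.097], [0, 0, 0, 0]]]' 0.04
python3 -m handwheel '[[[0.028, -0.029, 0, 0], [0.028, -0.029, 0, 0], [0.028, -0.029, 0, 0], [0.028, -0.029, 0, 0], [0.028, -0.029, 0, 0]]]'
python3 -m handwheel '[[[0.028, -0.029, 0, 0], [0.028, -0.029, 0, 0], [0.028, -0.029, 0, 0], [0.028, -0.029, 0, 0], [0.028, -0.029, 0, 0]]]'
python3 -m handwheel '[[[0.028, -0.029, 0, 0], [0.028, -0.029, 0, 0], [0.028, -0.029, 0, 0], [0.028, -0.029, 0, 0], [0.028, -0.029, 0, 0]]]'
python3 -m handwheel '[[[0, 0, 0, 0], [0, 0, 0, 0], [0, 0, 0, 0], [0, 0, 0, 0]]]'
python3 - <<'E'
from h import *
s=readout.get_state();print(s["clock"],s["position"],R.from_matrix(toolT()[:3,:3]).as_matrix().round(3).tolist(),s["qpos"].round(2))
im,K,C=shot("wrist");np.savez("w1.npz",im=im,K=K,C=C);cv2.imwrite("pics/w1.png",im[:,:,::-1])
E
```

```text
clock: 0.62
position: [0.2176, -0.5329, 0.2825]
ee_rot: [0.001, 1.0, -0.001, 0.0]
contact_force: [0.4, -0.1, -0.9]
width: 0.0399
gripper_force: 0.0
clock: 1.03
position: [0.3582, -0.3858, 0.2808]
ee_rot: [-0.0, 1.0, 0.001, -0.0]
contact_force: [0.5, -1.1, 0.7]
width: 0.0398
gripper_force: 0.0
clock: 1.45
position: [0.4984, -0.2406, 0.2809]
ee_rot: [-0.0, 1.0, 0.001, -0.0]
contact_force: [0.9, -0.1, 0.2]
width: 0.0401
gripper_force: 0.0
clock: 1.87
position: [0.6385, -0.0956, 0.2806]
ee_rot: [0.0, 1.0, 0.001, -0.0]
contact_force: [0.6, -0.3, -0.5]
width: 0.0405
gripper_force: 0.0
clock: 2.2
position: [0.6367, -0.0983, 0.281]
ee_rot: [0.0, 1.0, -0.0, -0.001]
contact_force: [0.7, 0.5, -0.6]
width: 0.04
gripper_force: 0.0
2.2 [ 0.63665007 -0.09827963  0.28101642] [[1.0, -0.0, -0.001], [-0.0, -1.0, -0.0], [-0.001, 0.0, -1.0]] [-0.26  0.37  1.3  -0.    1.48  1.31]
```

View pics/w1.png

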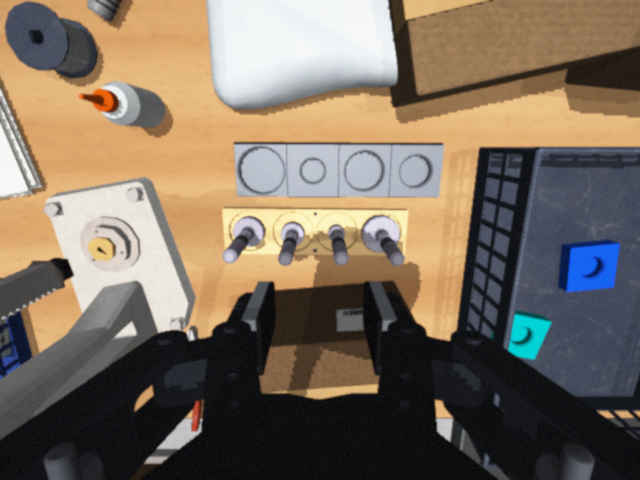

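The wrist picture shows the seat recesses at (262,170) d, (313,170) a, (364,171) c and (415,171) b. The driver tips are at (231,256) c, (286,257) b, (341,256) a and (396,256) d, and the heads are at y≈232. I take two more views for a baseline.

```bash
python3 -m handwheel '[[[0.02, 0.035, 0, 0], [0.02, 0.035, 0, 0], [0, 0, 0, 0], [0, 0, 0, 0], [0, 0, 0, 0]]]' >/dev/null
python3 -c "
from h import *
im,K,C=shot('wrist');np.savez('w2.npz',im=im,K=K,C=C)"
python3 -m handwheel '[[[0, -0.035, 0, 0], [0, -0.035, 0, 0], [0, -0.035, 0, 0], [0, -0.035, 0, 0], [0, 0, 0, 0]]]' >/dev/null
python3 -m handwheel '[[[0, 0, 0, 0], [0, 0, 0, 0], [0, 0, 0, 0]]]'
cat > det.py <<'E'
from h import *
def seats(im):
    hsv=cv2.cvtColor(im,cv2.COLOR_RGB2HSV); m=((hsv[...,1]<60)&(hsv[...,2]>95)&(hsv[...,2]<200)).astype(np.uint8)
    return m
def strip(im,uv):
    m=seats(im); m=cv2.morphologyEx(m,cv2.MORPH_CLOSE,np.ones((7,7))); m=cv2.morphologyEx(m,cv2.MORPH_OPEN,np.ones((3,3)))
    for c in cv2.findContours(m,cv2.RETR_EXTERNAL,cv2.CHAIN_APPROX_NONE)[0]:
        if cv2.pointPolygonTest(c,tuple(map(float,uv)),False)>=0 and cv2.contourArea(c)>2000: return cv2.minAreaRect(c),cv2.contourArea(c),cv2.boundingRect(c)
if __name__=="__main__":
    im,K,C=shot('wrist');np.savez('w3.npz',im=im,K=K,C=C)
    vs=[]
    for n in "123":
        d=np.load(f"w{n}.npz"); im,K,C=d["im"],d["K"],d["C"]
        u=proj(K,C,[.677,-.12,.02]); print(n,u.round(),strip(im,u))
        tile=im[max(0,int(u[1])-45):int(u[1])+135,max(0,int(u[0])-150):int(u[0])+150]; vs.append(cv2.resize(tile,(600,360))[:,:,::-1][:300])
    cv2.imwrite("pics/tiles.png",np.vstack(vs)[:600])
E
python3 det.py
```

```text
clock: 3.38
position: [0.6772, -0.0282, 0.2817]
ee_rot: [0.0, 1.0, -0.0, 0.0]
contact_force: [-1.5, -1.3, 0.3]
width: 0.0401
gripper_force: 0.0
1 [338. 168.] (((388.5, 170.0), (52.0, 109.0), 90.0), 5043.0, (334, 144, 110, 53))
2 [276. 204.] (((276.0, 206.0), (50.0, 204.0), 90.0), 9792.0, (174, 181, 205, 51))
3 [399. 205.] (((400.5, 206.5), (49.0, 203.0), 90.0), 9721.5, (299, 182, 204, 50))
```

View pics/tiles.png

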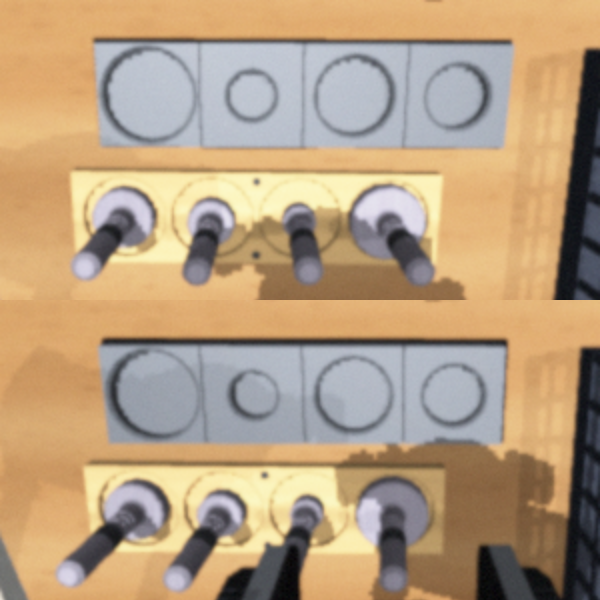

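```bash
cat > m1.py <<'E'
from det import *
D={n:np.load(f"w{n}.npz") for n in "123"}
corn={}
for n in "123":
    im,K,C=[D[n][k] for k in("im","K","C")]
    u=proj(K,C,[.677,-.12,.02]).astype(int)
    hsv=cv2.cvtColor(im,cv2.COLOR_RGB2HSV).astype(int)
    m=((hsv[...,1]<75)&(hsv[...,2]>70)&(hsv[...,2]<230)).astype(np.uint8)
    box=np.zeros_like(m); box[max(0,u[1]-32):u[1]+33,max(0,u[0]-125):u[0]+125]=1
    m=cv2.morphologyEx(m*box,cv2.MORPH_CLOSE,np.ones((9,9)))
    m=cv2.morphologyEx(m,cv2.MORPH_OPEN,np.ones((9,9)))
    c=max(cv2.findContours(m,cv2.RETR_EXTERNAL,cv2.CHAIN_APPROX_NONE)[0],key=cv2.contourArea)
    h=cv2.convexHull(c); p=cv2.approxPolyDP(h,12,True)[:,0].astype(float)
    p=p[np.argsort(p[:,0])]; l=p[:2];r=p[-2:]; l=l[np.argsort(l[:,1])];r=r[np.argsort(r[:,1])]
    corn[n]=np.vstack([l,r]); print(n,len(p),corn[n].tolist())
for i in range(4): print("corner",cross([ray(D[n]["K"],D[n]["C"],corn[n][i]) for n in "123"]).round(4))
for n in "123": print("at z=.02",n,np.mean([plane(D[n]["K"],D[n]["C"],corn[n][i],.02) for i in range(4)],0).round(4), [plane(D[n]["K"],D[n]["C"],corn[n][i],.02)[:2].round(4).tolist() for i in range(4)])
# tips
for name,g in dict(d=(.612,-.172),a=(.612,-.119),b=(.612,-.068),c=(.614,-.016)).items():
    rs=[];px=[]
    for n in "123":
        im,K,C=[D[n][k] for k in("im","K","C")]
        u=proj(K,C,[*g,.107]); x,y=u.astype(int); x0,y0=x-16,y-16
        w=cv2.cvtColor(im[y0:y+17,x0:x+17],cv2.COLOR_RGB2GRAY)
        w=cv2.GaussianBlur(cv2.resize(w,None,fx=4,fy=4,interpolation=cv2.INTER_CUBIC),(0,0),1.5)
        cs=cv2.HoughCircles(w,cv2.HOUGH_GRADIENT,1.5,200,param1=80,param2=10,minRadius=20,maxRadius=36)
        if cs is None: continue
        q=cs[0,0]; uv=(x0+(q[0]+.5)/4-.5,y0+(q[1]+.5)/4-.5); px.append([round(float(a),1) for a in(*uv,q[2]/4)]); rs.append(ray(K,C,uv))
        im2=im
    print(name,px,cross(rs).round(4),[ (o+v*(.107-o[2])/v[2])[:2].round(4).tolist() for o,v in rs])
E
python3 m1.py
```

```text
1 4 [[235.0, 143.0], [236.0, 191.0], [443.0, 145.0], [438.0, 196.0]]
2 4 [[175.0, 181.0], [179.0, 230.0], [377.0, 182.0], [374.0, 231.0]]
3 4 [[298.0, 185.0], [301.0, 231.0], [501.0, 194.0], [495.0, 231.0]]
corner [ 0.7021 -0.0066  0.0158]
corner [ 0.6508 -0.0093  0.0295]
corner [ 0.6986 -0.2302  0.03  ]
corner [ 0.6467 -0.2322  0.0229]
at z=.02 1 [ 0.6761 -0.1203  0.02  ] [[0.704, -0.0086], [0.6522, -0.0062], [0.7018, -0.2334], [0.6464, -0.2332]]
at z=.02 2 [ 0.6746 -0.1204  0.02  ] [[0.7036, -0.0087], [0.6472, -0.0067], [0.7019, -0.2336], [0.6455, -0.2326]]
at z=.02 3 [ 0.6705 -0.1205  0.02  ] [[0.6997, -0.0058], [0.6466, -0.0083], [0.6893, -0.2343], [0.6463, -0.2335]]
d [[395.2, 234.4, 5.8], [320.4, 282.2, 7.4], [468.1, 300.6, 8.8]] [ 0.621  -0.1657  0.1214] [[0.6254, -0.1675], [0.6191, -0.1702], [0.6007, -0.1709]]
a [[338.1, 243.8, 6.9], [257.7, 280.7, 8.4], [412.8, 297.2, 7.4]] [ 0.6206 -0.114   0.1235] [[0.6167, -0.1164], [0.6207, -0.1116], [0.6043, -0.1181]]
b [[289.2, 244.2, 7.1], [213.2, 297.9, 6.7], [367.1, 287.4, 6.2]] [ 0.6179 -0.0734  0.1227] [[0.6163, -0.0722], [0.6032, -0.0685], [0.6144, -0.0743]]
c [[228.8, 256.8, 8.3], [159.7, 296.3, 7.1], [306.1, 293.7, 8.8]] [ 0.6041 -0.0162  0.1031] [[0.6043, -0.0167], [0.6049, -0.0179], [0.608, -0.0168]]
```

```bash
cat > tips.py <<'E'
from h import *
def tip(im,K,C,g,z,r=22):
    x,y=proj(K,C,[*g,z]).astype(int); w=im[y-r:y+r+1,x-r:x+r+1].astype(int)
    m=((w[...,2]>125)&(w[...,2]>=w[...,0]-5)).astype(np.uint8)
    n,_,st,ce=cv2.connectedComponentsWithStats(m)
    k=[i for i in range(1,n) if 50<st[i,4]<400 and .6<st[i,2]/st[i,3]<1.6]
    if not k: return None
    i=min(k,key=lambda i:np.hypot(*(ce[i]-r)))
    return np.array([x-r+ce[i,0],y-r+ce[i,1],st[i,2],st[i,3],st[i,4]])
if __name__=="__main__":
    D={n:np.load(f"w{n}.npz") for n in "123"}; out=[]
    for name,g in dict(d=(.605,-.17),a=(.605,-.119),b=(.605,-.068),c=(.605,-.017)).items():
        rs=[];px=[]
        for n in "123":
            im,K,C=[D[n][k] for k in("im","K","C")]
            t=tip(im,K,C,g,.107); px.append(None if t is None else t.round(1).tolist())
            if t is not None: rs.append(ray(K,C,t[:2]))
        print(name,px,cross(rs).round(4) if len(rs)>1 else '',[(o+v*(.107-o[2])/v[2])[:2].round(4).tolist() for o,v in rs])
    im=D["1"]["im"]; im=im[125:270,210:450]; cv2.imwrite("pics/w1z.png",cv2.resize(im,None,fx=3.3,fy=3.3,interpolation=cv2.INTER_CUBIC)[:,:,::-1])
E
python3 tips.py
```

```text
d [[397.8, 259.2, 11.0, 11.0, 86.0], [321.5, 299.1, 10.0, 9.0, 71.0], [466.7, 298.1, 14.0, 13.0, 131.0]] [ 0.6007 -0.1716  0.1034] [[0.6019, -0.1713], [0.6018, -0.1712], [0.6032, -0.1693]]
a [[341.2, 258.5, 11.0, 12.0, 97.0], None, [414.1, 299.1, 9.0, 9.0, 58.0]] [ 0.6026 -0.1194  0.1073] [[0.6026, -0.1195], [0.6023, -0.1194]]
b [[285.1, 259.2, 11.0, 10.0, 89.0], [213.5, 297.7, 14.0, 12.0, 126.0], None] [ 0.6007 -0.0673  0.1021] [[0.602, -0.068], [0.6035, -0.0688]]
c [[229.7, 255.2, 14.0, 13.0, 146.0], [159.9, 295.2, 13.0, 13.0, 131.0], [304.7, 296.6, 11.0, 11.0, 80.0]] [ 0.6034 -0.0156  0.1017] [[0.6059, -0.0176], [0.6061, -0.0183], [0.6051, -0.0155]]
```

View pics/w1z.png

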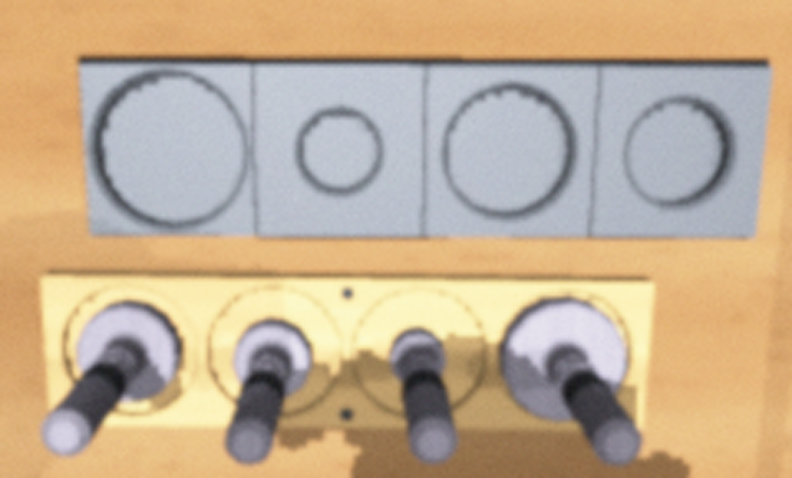

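The zoomed picture shows head d touching the right side of its counterbore region. The tips match the measured points: a (0.6025,-0.1195), b (0.602,-0.068), c (0.606,-0.018) and d (0.602,-0.171), with tops at about 0.103–0.107. The seat row is centred at (0.675,-0.120). I go over driver a, check, then grasp.

```bash
python3 -m handwheel '[[[-0.025, 0.0305, 0, 0], [-0.025, 0.0305, 0, 0], [-0.0245, 0.0305, 0.03, 0], [0, 0, 0.04, 0], [0, 0, 0.04, 0]]]' 0.04 >/dev/null
python3 -m handwheel '[[[0, 0, 0, 0], [0, 0, 0, 0], [0, 0, 0, 0]]]'
cat > chk.py <<'E'
import sys; from tips import *
g=(float(sys.argv[1]),float(sys.argv[2])); z=float(sys.argv[3])
im,K,C=shot("wrist"); x,y=proj(K,C,[*g,z]); print("expect px",round(x),round(y),"tcp",toolT()[:3,3].round(4))
t=tip(im,K,C,g,z,30); print("tip",t, plane(K,C,t[:2],z).round(4) if t is not None else '')
cv2.imwrite(f"pics/{sys.argv[4]}.png",im[:,:,::-1])
E
python3 chk.py .6025 -.1195 .107 over_a
```

```text
clock: 4.1
position: [0.6083, -0.1151, 0.1778]
ee_rot: [0.001, 1.0, -0.0, 0.001]
contact_force: [0.3, 0.2, 0.9]
width: 0.0398
gripper_force: 0.0
expect px 325 272 tcp [ 0.6089 -0.115   0.1786]
tip [324.84803922 271.93627451  17.          16.         204.        ] [ 0.6023 -0.1195  0.107 ]
```

View pics/over_a.png

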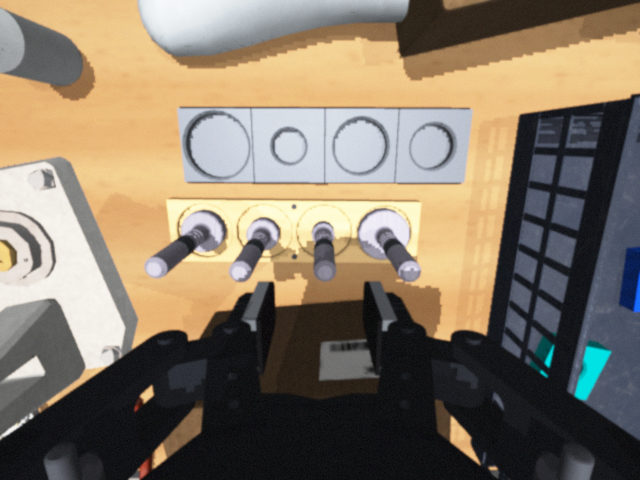

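The picture shows tip a at (325,272), as predicted. I correct by dx -.0066, dy +.0045, go down .0855 and close.

```bash
python3 -m handwheel '[[[-0.0066, 0.0045, 0, 0], [0, 0, 0.03, 0], [0, 0, 0.03, 0], [0, 0, 0.0255, 0], [0, 0, 0, 0]]]' 0.04
python3 -m handwheel '[[[0, 0, 0, 0], [0, 0, 0, 0], [0, 0, 0, 0], [0, 0, 0, 0], [0, 0, 0, 0]]]' 0.0 60
python3 -m handwheel '[[[0, 0, 0, 0], [0, 0, 0, 0]]]'
python3 -c "
from h import *
print(delta([.6023,-.1195,.093]).round(4))"
```

```text
clock: 4.57
position: [0.5976, -0.118, 0.0875]
ee_rot: [-0.001, 1.0, 0.0, -0.003]
contact_force: [0.3, 0.4, -0.0]
width: 0.04
gripper_force: 0.0
clock: 4.98
position: [0.602, -0.1193, 0.0931]
ee_rot: [0.001, 1.0, -0.0, 0.003]
contact_force: [0.3, 0.1, 6.5]
width: 0.0127
gripper_force: 58.5
clock: 5.15
position: [0.602, -0.1192, 0.0931]
ee_rot: [0.001, 1.0, -0.0, 0.003]
contact_force: [0.5, -0.2, 6.2]
width: 0.0124
gripper_force: 58.5
[0.0003 0.0003 0.0001]
```

Driver a is gripped (58 N, opening 12.4 mm). I lift it and check the seat row from the last picture as well.

```bash
python3 -m handwheel '[[[0, 0, -0.015, 0], [0, 0, -0.025, 0], [0, 0, -0.025, 0], [0, 0, 0, 0], [0, 0, 0, 0]]]'
cat > row.py <<'E'
from h import *
import sys
im,K,C=shot("wrist"); np.savez("row.npz",im=im,K=K,C=C)
g=cv2.cvtColor(im,cv2.COLOR_RGB2HSV).astype(int)
m=((g[...,1]<75)&(g[...,2]>100)).astype(np.uint8)
for name,y in dict(d=-.035,a=-.092,c=-.149,b=-.206).items():
    # edges of the block row along x (image column) and of recess by dark ring
    ed=[]
    for off in (-.024,.024):
        x0,y0=proj(K,C,[.675,y+off,.02]).round().astype(int)
        if not(3<x0<636): continue
        col=m[max(0,y0-45):y0+45,x0-1:x0+2].mean(1)>.5; k=y0-max(0,y0-45)
        a=k
        while a>0 and col[a]: a-=1
        b=k
        while b<len(col)-1 and col[b]: b+=1
        t=max(0,y0-45); ed.append([plane(K,C,(x0,t+a+.5),.02)[0],plane(K,C,(x0,t+b-.5),.02)[0]])
    print(name,np.round(ed,4).tolist())
E
python3 row.py
python3 - <<'E'
from h import *
d=np.load("row.npz");print(toolT()[:3,3]);
for n,y in dict(d=-.035,a=-.092,c=-.149,b=-.206).items(): print(n,proj(d["K"],d["C"],[.675,y,.02]).round(1))
cv2.imwrite("pics/lift_a.png",cv2.resize(d["im"][60:300,120:520],None,fx=2,fy=2,interpolation=cv2.INTER_CUBIC)[:,:,::-1])
E
```

```text
clock: 5.57
position: [0.6012, -0.119, 0.1574]
ee_rot: [0.001, 1.0, -0.0, 0.002]
contact_force: [-0.4, 0.8, -1.3]
width: 0.0126
gripper_force: 58.4
d [[0.7036, 0.6459], [0.6746, 0.6753]]
a [[0.7029, 0.6458], [0.7036, 0.6458]]
c [[0.7029, 0.645], [0.7029, 0.6458]]
b [[0.7029, 0.6457], [0.7029, 0.645]]
[ 0.60002881 -0.11861169  0.15567954]
d [202.  135.9]
a [280.5 135.9]
c [358.9 135.8]
b [437.3 135.8]
```

View pics/lift_a.png

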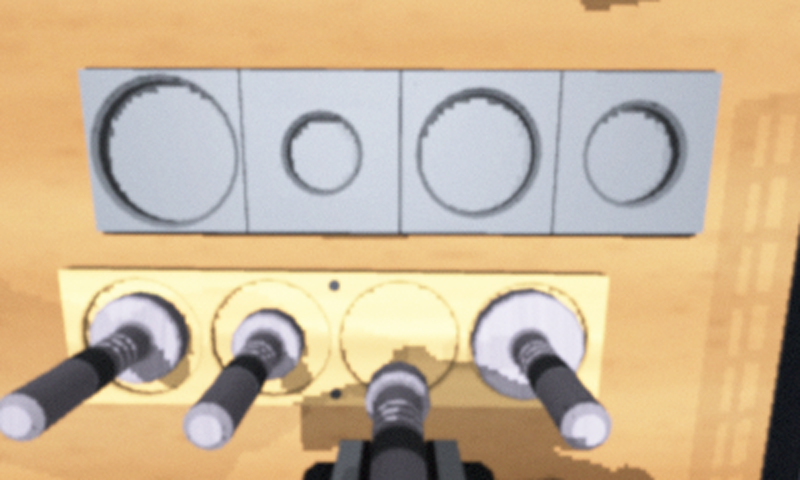

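The crop shows driver a gripped upright at (398,400) and recess a's rim centred at (321,153), i.e. full pixel (280.5,136.5). The prediction was (280.5,135.9). I move over seat a.

```bash
python3 -m handwheel '[[[0.02, -0.0075, 0, 0], [0.02, -0.0075, 0, 0], [0.02, -0.0075, 0, 0], [0.0125, -0.004, 0, 0], [0, 0, 0, 0]]]'
python3 -m handwheel '[[[0, 0, 0.018, 0], [0, 0, 0.018, 0], [0, 0, 0, 0], [0, 0, 0, 0], [0, 0, 0, 0]]]'
python3 - <<'E'
from h import *
im,K,C=shot("wrist"); print(toolT()[:3,3].round(4),delta([.6745,-.0919,.096]).round(4))
x,y=proj(K,C,[.6745,-.0919,.02]).astype(int); print(x,y)
cv2.imwrite("pics/over_sa.png",cv2.resize(im[y-70:y+80,x-100:x+100],None,fx=3.5,fy=3.5,interpolation=cv2.INTER_CUBIC)[:,:,::-1])
E
```

```text
clock: 6.03
position: [0.6743, -0.0911, 0.153]
ee_rot: [-0.001, 1.0, 0.001, -0.001]
contact_force: [0.3, -0.4, -1.6]
width: 0.0125
gripper_force: 58.4
clock: 6.45
position: [0.6723, -0.0925, 0.1194]
ee_rot: [0.0, 1.0, -0.0, -0.0]
contact_force: [0.2, -0.1, -1.0]
width: 0.0124
gripper_force: 58.4
[ 0.6728 -0.0925  0.1202] [ 0.0016 -0.0006  0.0242]
317 244
```

View pics/over_sa.png

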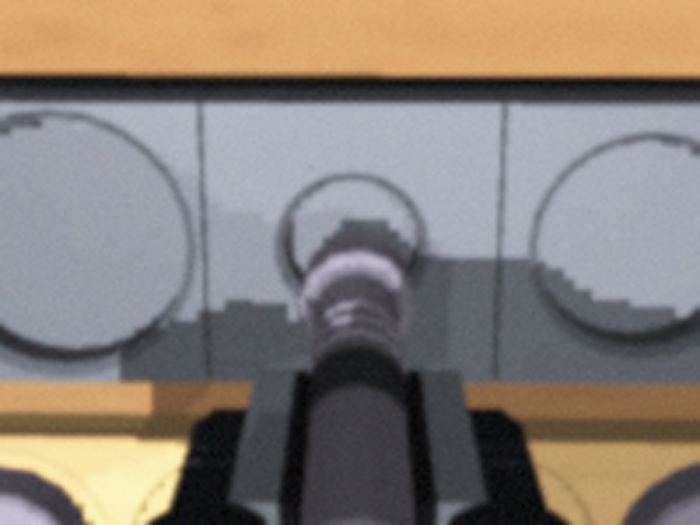

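The head at (355,290) lines up with recess a at (352,240) below and behind it, as expected from the slanted view. I lower it gently.

```bash
python3 -m handwheel '[[[0.0015, -0.0005, 0.012, 0], [0, 0, 0.005, 0], [0, 0, 0.003, 0], [0, 0, 0.002, 0], [0, 0, 0, 0]]]'
python3 -m handwheel '[[[0, 0, 0.001, 0], [0, 0, 0, 0], [0, 0, 0.001, 0], [0, 0, 0, 0], [0, 0, 0, 0]]]'
```

```text
clock: 6.92
position: [0.6738, -0.0916, 0.0967]
ee_rot: [-0.0, 1.0, -0.0, -0.001]
contact_force: [-0.6, 0.2, -1.2]
width: 0.0125
gripper_force: 58.4
clock: 7.33
position: [0.6745, -0.0918, 0.0961]
ee_rot: [0.0, 1.0, -0.0, 0.001]
contact_force: [0.6, 1.0, 2.4]
width: 0.0123
gripper_force: 58.8
```

Contact is felt at TCP 0.096, so the head is on the recess floor. I release, rise and go to driver b.

```bash
python3 -m handwheel '[[[0, 0, 0, 0], [0, 0, 0, 0], [0, 0, 0, 0], [0, 0, 0, 0]]]' 0.03
python3 -m handwheel '[[[0, 0, -0.02, 0], [0, 0, -0.03, 0], [0, 0, -0.035, 0], [0, 0, 0, 0]]]' 0.04
python3 -m handwheel '[[[-0.025, -0.008, 0, 0], [-0.025, -0.008, 0, 0], [-0.0225, -0.0078, 0, 0], [0, 0, 0, 0], [0, 0, 0, 0]]]'
cat > chk.py <<'E'
import sys; from tips import *
g=(float(sys.argv[1]),float(sys.argv[2]))
im,K,C=shot("wrist"); print("tcp",toolT()[:3,3].round(4))
t=tip(im,K,C,g,.107,30); p=plane(K,C,t[:2],.107); print("tip",t.round(1),p.round(4),"delta to grasp",delta([p[0],p[1],.093]).round(4))
for n,q in dict(a=(.6745,-.092),b=(.6745,-.206),c=(.6745,-.149)).items():
    t=tip(im,K,C,q,.11,30); print("placed",n,None if t is None else plane(K,C,t[:2],.11).round(4))
np.savez("chk.npz",im=im,K=K,C=C)
E
python3 chk.py .602 -.068
```

```text
clock: 7.67
position: [0.6742, -0.0918, 0.0954]
ee_rot: [0.0, 1.0, -0.0, -0.0]
contact_force: [-0.5, -0.6, -0.4]
width: 0.0301
gripper_force: 0.0
clock: 8.0
position: [0.6781, -0.0926, 0.188]
ee_rot: [0.002, 1.0, -0.0, 0.007]
contact_force: [1.4, -0.5, 1.4]
width: 0.0401
gripper_force: 0.0
clock: 8.42
position: [0.6009, -0.0675, 0.1808]
ee_rot: [0.0, 1.0, 0.0, 0.0]
contact_force: [1.1, -1.0, 0.3]
width: 0.0398
gripper_force: 0.0
tcp [ 0.6022 -0.068   0.1809]
tip [317.2 256.3  20.   20.  310. ] [ 0.6036 -0.0672  0.107 ] delta to grasp [ 0.0013 -0.0008  0.0879]
placed a None
placed b None
placed c None
```

```bash
python3 -m handwheel '[[[0.001, -0.0004, 0.03, 0], [0, 0, 0.03, 0], [0, 0, 0.0275, 0], [0, 0, 0, 0], [0, 0, 0, 0]]]' 0.04
python3 -m handwheel '[[[0, 0, 0, 0], [0, 0, 0, 0], [0, 0, 0, 0], [0, 0, 0, 0], [0, 0, 0, 0]]]' 0.0 60
python3 -c "
from h import *
print(toolT()[:3,3])
d=np.load('chk.npz');cv2.imwrite('pics/chk_b.png',cv2.resize(d['im'][60:310,120:520],None,fx=2,fy=2)[:,:,::-1])"
```

```text
clock: 8.88
position: [0.6028, -0.0677, 0.0916]
ee_rot: [-0.0, 1.0, -0.0, -0.001]
contact_force: [0.3, 0.1, -0.5]
width: 0.0402
gripper_force: 0.0
clock: 9.3
position: [0.6045, -0.0679, 0.095]
ee_rot: [0.001, 1.0, -0.0, 0.002]
contact_force: [0.7, 0.1, 6.9]
width: 0.0125
gripper_force: 58.4
[ 0.60448066 -0.0678918   0.09497665]
```

View pics/chk_b.png

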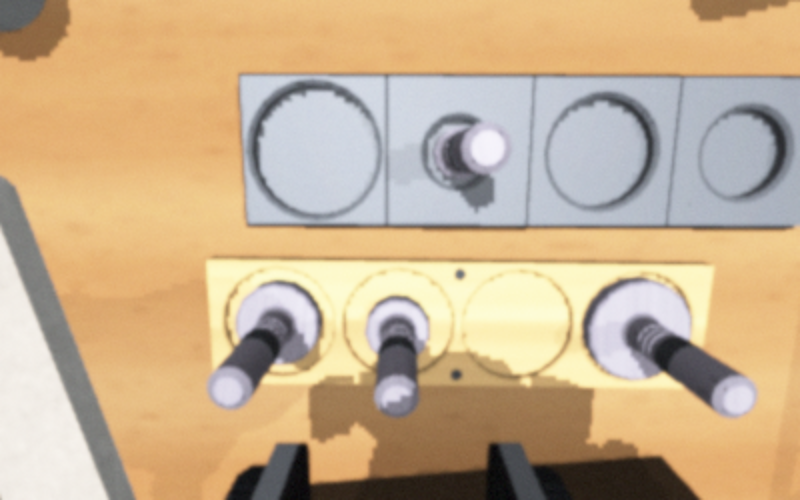

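The picture shows driver a standing upright, its head inside recess a at (455,152). Driver b is now gripped. I lift it and carry it to seat b.

```bash
python3 -m handwheel '[[[0, 0, -0.015, 0], [0, 0, -0.03, 0], [0, 0, -0.03, 0], [0, 0, -0.025, 0], [0, 0, 0, 0]]]' >/dev/null
python3 -m handwheel '[[[0.014, 0.028, 0, 0], [0.014, 0.028, 0, 0], [0.014, 0.028, 0, 0], [0.014, 0.027, 0, 0], [0.014, 0.027, 0, 0]]]' >/dev/null
python3 -m handwheel '[[[0, 0, 0, 0], [0, 0, 0.02, 0], [0, 0, 0.025, 0], [0, 0, 0.025, 0], [0, 0, 0, 0]]]'
python3 -m handwheel '[[[0, 0, 0, 0], [0, 0, 0, 0]]]'
python3 - <<'E'
from h import *
s=readout.get_state(); print(s["contact_force"],toolT(s)[:3,3].round(4),delta([.6745,-.2057,.098]).round(4))
E
```

```text
clock: 10.55
position: [0.6682, -0.2038, 0.1158]
ee_rot: [-0.003, 1.0, -0.0, -0.006]
contact_force: [-1.7, 0.3, -2.7]
width: 0.0122
gripper_force: 58.7
clock: 10.72
position: [0.673, -0.2056, 0.1235]
ee_rot: [0.0, 1.0, -0.0, 0.0]
contact_force: [0.8, -0.7, -1.6]
width: 0.0122
gripper_force: 58.7
[ 0.79066521 -0.65999081 -1.61578   ] [ 0.673  -0.2056  0.1235] [0.0014 0.0001 0.0255]
```

```bash
python3 -m handwheel '[[[0.0012, 0, 0, 0], [0, 0, 0, 0], [0, 0, 0, 0]]]' >/dev/null
python3 - <<'E'
from h import *
im,K,C=shot("wrist"); print(toolT()[:3,3].round(4))
x,y=proj(K,C,[.6745,-.2057,.02]).astype(int); print(x,y)
cv2.imwrite("pics/over_sb.png",cv2.resize(im[y-70:y+80,x-100:x+100],None,fx=3.5,fy=3.5,interpolation=cv2.INTER_CUBIC)[:,:,::-1])
E
```

```text
[ 0.6745 -0.2057  0.1243]
317 246
```

View pics/over_sb.png

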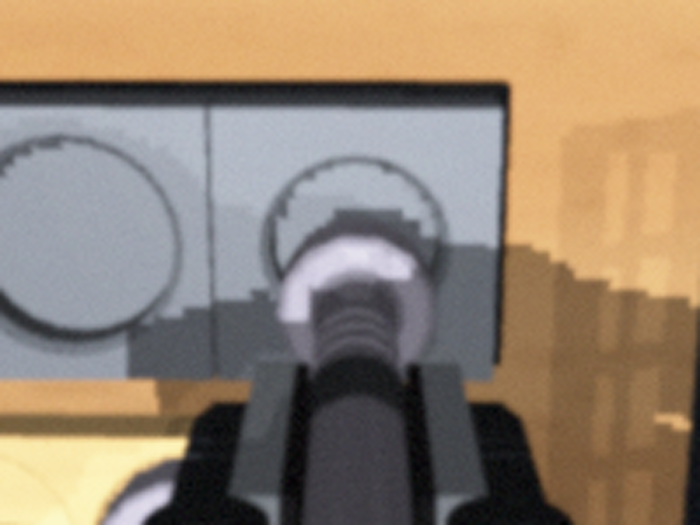

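The head (355,300) is centred on recess b (355,245), seen slantwise. I lower it.

```bash
python3 -m handwheel '[[[0, 0, 0.015, 0], [0, 0, 0.005, 0], [0, 0, 0.003, 0], [0, 0, 0, 0], [0, 0, 0, 0]]]'
python3 -m handwheel '[[[0, 0, 0.0015, 0], [0, 0, 0, 0], [0, 0, 0.0015, 0], [0, 0, 0, 0], [0, 0, 0, 0]]]'
```

```text
clock: 11.43
position: [0.6741, -0.2055, 0.1]
ee_rot: [0.0, 1.0, -0.0, 0.0]
contact_force: [1.1, 0.5, -2.8]
width: 0.0123
gripper_force: 58.8
clock: 11.85
position: [0.6742, -0.2057, 0.098]
ee_rot: [0.0, 1.0, -0.0, 0.001]
contact_force: [-0.6, -0.4, 3.8]
width: 0.0123
gripper_force: 59.3
```

```bash
python3 -m handwheel '[[[0, 0, 0, 0], [0, 0, 0, 0], [0, 0, 0, 0], [0, 0, 0, 0]]]' 0.03
python3 -m handwheel '[[[0, 0, -0.02, 0], [0, 0, -0.03, 0], [0, 0, -0.035, 0], [0, 0, 0, 0]]]' 0.04 >/dev/null
python3 -m handwheel '[[[-0.0136, -0.0375, 0, 0], [-0.0136, -0.0375, 0, 0], [-0.0136, -0.0375, 0, 0], [-0.0136, -0.0375, 0, 0], [-0.0136, -0.0375, 0, 0]]]' > /dev/null
python3 -m handwheel '[[[0, 0, 0, 0], [0, 0, 0, 0], [0, 0, 0, 0]]]'
python3 chk.py .605 -.017
```

```text
clock: 12.18
position: [0.6736, -0.2054, 0.0966]
ee_rot: [-0.0, 1.0, -0.0, -0.0]
contact_force: [-0.4, 0.8, -0.1]
width: 0.03
gripper_force: 0.0
clock: 13.18
position: [0.6063, -0.0181, 0.1821]
ee_rot: [0.0, 1.0, 0.0, 0.0]
contact_force: [0.2, 0.3, 0.5]
width: 0.04
gripper_force: 0.0
tcp [ 0.6065 -0.0188  0.182 ]
tip [314.3 259.7  20.   19.  288. ] [ 0.6064 -0.0161  0.107 ] delta to grasp [-0.0002 -0.0028  0.089 ]
placed a None
placed b None
placed c None
```

```bash
python3 -m handwheel '[[[0, -0.002, 0.03, 0], [0, 0, 0.03, 0], [0, 0, 0.028, 0], [0, 0, 0, 0], [0, 0, 0, 0]]]' 0.04
python3 -m handwheel '[[[0, 0, 0, 0], [0, 0, 0, 0], [0, 0, 0, 0], [0, 0, 0, 0], [0, 0, 0, 0]]]' 0.0 60
python3 -m handwheel '[[[0, 0, -0.015, 0], [0, 0, -0.035, 0], [0, 0, -0.035, 0], [0, 0, -0.035, 0], [0, 0, 0, 0]]]'
python3 -c "
from h import *
print(delta([.6745,-.1488,.21]).round(4))
d=np.load('chk.npz');cv2.imwrite('pics/chk_c.png',cv2.resize(d['im'][60:310,120:520],None,fx=2,fy=2)[:,:,::-1])"
```

```text
clock: 13.65
position: [0.6054, -0.0172, 0.0925]
ee_rot: [-0.0, 1.0, -0.001, -0.002]
contact_force: [1.2, 0.7, 0.2]
width: 0.0399
gripper_force: 0.0
clock: 14.07
position: [0.6077, -0.0165, 0.096]
ee_rot: [0.001, 1.0, -0.0, 0.002]
contact_force: [0.3, -0.0, 6.3]
width: 0.0127
gripper_force: 58.7
clock: 14.48
position: [0.6095, -0.0162, 0.2216]
ee_rot: [0.001, 1.0, 0.0, 0.007]
contact_force: [2.4, -0.0, -0.8]
width: 0.0121
gripper_force: 58.7
[0.0648 0.1326 0.0127]
```

View pics/chk_c.png

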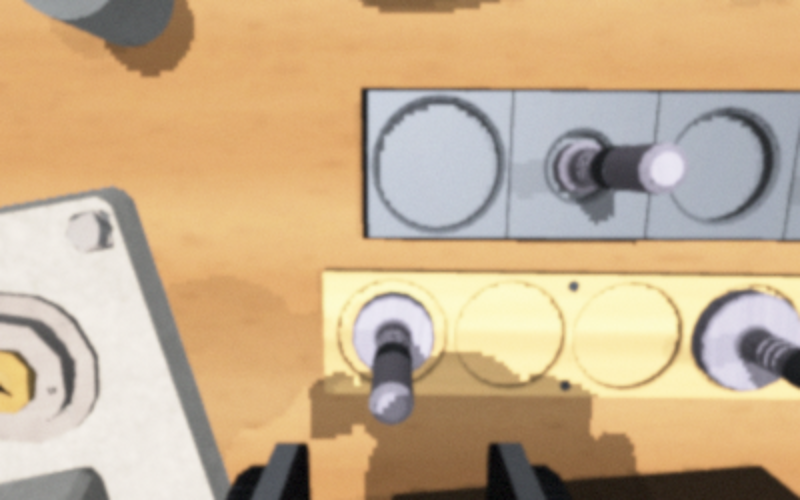

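The picture shows driver a still upright and driver c with its tip at (390,400). Driver c is now gripped and lifted. I carry it to seat c.

```bash
python3 -m handwheel '[[[0.0165, 0.033, 0, 0], [0.0165, 0.033, 0, 0], [0.0165, 0.033, 0, 0], [0.0165, 0.033, 0, 0], [0, 0, 0, 0]]]' >/dev/null
python3 -m handwheel '[[[0, 0, 0, 0], [0, 0, 0.03, 0], [0, 0, 0.035, 0], [0, 0, 0.028, 0], [0, 0, 0, 0]]]' >/dev/null
python3 -m handwheel '[[[0, 0, 0, 0], [0, 0, 0, 0]]]'
python3 -c "
from h import *
print(delta([.6753,-.1488,.099]).round(4))"
```

```text
clock: 15.48
position: [0.6727, -0.1475, 0.1225]
ee_rot: [0.0, 1.0, 0.0, 0.001]
contact_force: [1.0, 1.0, -1.0]
width: 0.0124
gripper_force: 58.8
[0.0025 0.0013 0.0236]
```

```bash
python3 -m handwheel '[[[0.0025, 0.0013, 0, 0], [0, 0, 0, 0], [0, 0, 0, 0]]]' >/dev/null
python3 - <<'E'
from h import *
im,K,C=shot("wrist"); print(toolT()[:3,3].round(4))
x,y=proj(K,C,[.6745,-.1488,.02]).astype(int); print(x,y)
cv2.imwrite("pics/over_sc.png",cv2.resize(im[y-70:y+80,x-100:x+100],None,fx=3.5,fy=3.5,interpolation=cv2.INTER_CUBIC)[:,:,::-1])
E
```

```text
[ 0.6751 -0.1495  0.1225]
316 248
```

View pics/over_sc.png

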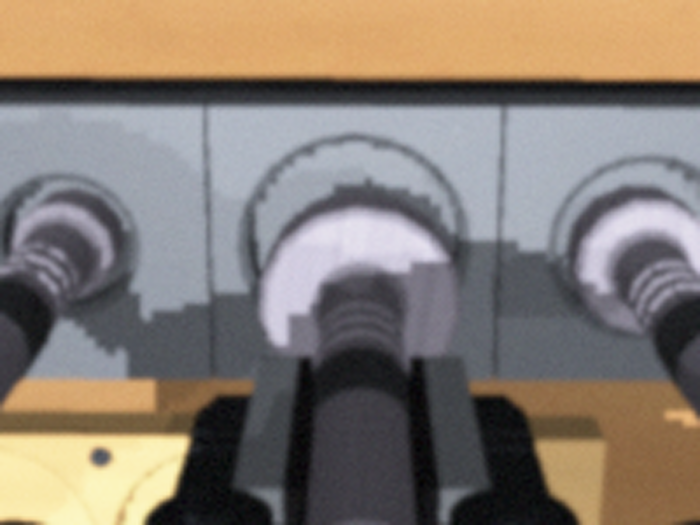

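The head (360,290) sits over recess c (355,245), and both neighbours are seated. I lower it with a 0.6 mm correction.

```bash
python3 -m handwheel '[[[0, -0.0006, 0.014, 0], [0, 0, 0.005, 0], [0, 0, 0.003, 0], [0, 0, 0, 0], [0, 0, 0, 0]]]'
python3 -m handwheel '[[[0, 0, 0.001, 0], [0, 0, 0, 0], [0, 0, 0.001, 0], [0, 0, 0, 0], [0, 0, 0, 0]]]'
```

```text
clock: 16.2
position: [0.6747, -0.1487, 0.0992]
ee_rot: [0.0, 1.0, -0.0, 0.0]
contact_force: [1.2, 0.4, -2.3]
width: 0.0126
gripper_force: 59.1
clock: 16.62
position: [0.6749, -0.1487, 0.099]
ee_rot: [0.0, 1.0, -0.0, 0.001]
contact_force: [-0.7, 0.8, 7.6]
width: 0.0123
gripper_force: 60.1
```

```bash
python3 -m handwheel '[[[0, 0, 0, 0], [0, 0, 0, 0], [0, 0, 0, 0], [0, 0, 0, 0]]]' 0.03
python3 -m handwheel '[[[0, 0, -0.02, 0], [0, 0, -0.03, 0], [0, 0, -0.035, 0], [0, 0, 0, 0]]]' 0.04 >/dev/null
python3 -m handwheel '[[[-0.025, 0.0075, 0, 0], [-0.025, 0.0075, 0, 0], [-0.0225, 0.0075, 0, 0], [0, 0, 0, 0], [0, 0, 0, 0]]]' > /dev/null
python3 -m handwheel '[[[0, 0, 0, 0], [0, 0, 0, 0]]]'
python3 chk.py .602 -.171
```

```text
clock: 16.95
position: [0.6741, -0.1487, 0.0964]
ee_rot: [-0.0, 1.0, -0.0, -0.0]
contact_force: [-0.2, 0.5, -0.1]
width: 0.0301
gripper_force: 0.0
clock: 17.87
position: [0.603, -0.1712, 0.1819]
ee_rot: [0.0, 1.0, 0.0, 0.001]
contact_force: [0.3, 0.6, 0.4]
width: 0.0399
gripper_force: 0.0
tcp [ 0.603  -0.1711  0.1818]
tip [316.9 259.2  21.   20.  313. ] [ 0.6035 -0.1706  0.107 ] delta to grasp [ 0.0005 -0.0004  0.0888]
placed a None
placed b None
placed c None
```

```bash
python3 -m handwheel '[[[0, 0, 0.03, 0], [0, 0, 0.03, 0], [0, 0, 0.028, 0], [0, 0, 0, 0], [0, 0, 0, 0]]]' 0.04
python3 -m handwheel '[[[0, 0, 0, 0], [0, 0, 0, 0], [0, 0, 0, 0], [0, 0, 0, 0], [0, 0, 0, 0]]]' 0.0 60
python3 -m handwheel '[[[0, 0, -0.015, 0], [0, 0, -0.035, 0], [0, 0, -0.035, 0], [0, 0, -0.035, 0], [0, 0, 0, 0]]]'
python3 -m handwheel '[[[0, 0, 0, 0], [0, 0, 0, 0]]]'
python3 -c "
from h import *
print(delta([.6755,-.0347,.22]).round(4))"
```

```text
clock: 18.33
position: [0.6016, -0.1706, 0.0925]
ee_rot: [-0.001, 1.0, 0.0, -0.002]
contact_force: [0.4, 0.7, -0.0]
width: 0.0398
gripper_force: 0.0
clock: 18.75
position: [0.6035, -0.1716, 0.096]
ee_rot: [0.001, 1.0, -0.0, 0.002]
contact_force: [0.7, 0.1, 5.2]
width: 0.0126
gripper_force: 58.6
clock: 19.17
position: [0.6052, -0.1726, 0.2216]
ee_rot: [0.003, 1.0, -0.0, 0.006]
contact_force: [1.4, -1.1, -2.4]
width: 0.0123
gripper_force: 59.2
clock: 19.33
position: [0.6006, -0.1708, 0.2127]
ee_rot: [-0.0, 1.0, -0.0, -0.001]
contact_force: [-1.6, 1.2, -3.8]
width: 0.0124
gripper_force: 59.1
[ 0.0748 -0.1361 -0.0074]
```

```bash
python3 -m handwheel '[[[0.005, -0.009, -0.007, 0], [0.017, -0.031, 0, 0], [0.017, -0.031, 0, 0], [0.017, -0.031, 0, 0], [0.0185, -0.034, 0, 0]]]' >/dev/null
python3 -m handwheel '[[[0, 0, 0, 0], [0, 0, 0, 0], [0, 0, 0.03, 0], [0, 0, 0.035, 0], [0, 0, 0.03, 0]]]' >/dev/null
python3 -m handwheel '[[[0, 0, 0, 0], [0, 0, 0, 0], [0, 0, 0, 0]]]'
python3 -c "
from h import *
print(delta([.675,-.0347,.099]).round(4))"
```

```text
clock: 20.42
position: [0.6772, -0.0359, 0.1271]
ee_rot: [0.0, 1.0, -0.0, 0.001]
contact_force: [0.3, 0.2, -1.5]
width: 0.012
gripper_force: 59.1
[-0.0023 -0.0012  0.028 ]
```

```bash
python3 -m handwheel '[[[-0.002, -0.0012, 0.004, 0], [0, 0, 0, 0], [0, 0, 0, 0]]]' >/dev/null
python3 - <<'E'
from h import *
im,K,C=shot("wrist"); print(toolT()[:3,3].round(4))
x,y=proj(K,C,[.6748,-.0349,.02]).astype(int); print(x,y)
cv2.imwrite("pics/over_sd.png",cv2.resize(im[y-70:y+80,x-100:x+100],None,fx=3.5,fy=3.5,interpolation=cv2.INTER_CUBIC)[:,:,::-1])
E
```

```text
[ 0.6749 -0.0341  0.1233]
318 246
```

View pics/over_sd.png

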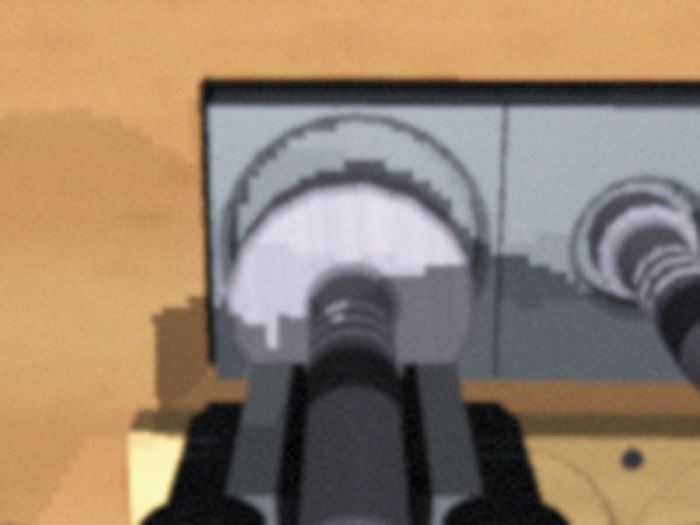

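The head (centre 352) sits over recess d (centre 355). I lower it with a 0.6 mm correction. That was the 14th picture, so I will verify the result numerically.

```bash
python3 -m handwheel '[[[0, 0.0006, 0.014, 0], [0, 0, 0.005, 0], [0, 0, 0.003, 0], [0, 0, 0, 0], [0, 0, 0, 0]]]'
python3 -m handwheel '[[[0, 0, 0.001, 0], [0, 0, 0, 0], [0, 0, 0.001, 0], [0, 0, 0, 0], [0, 0, 0, 0]]]'
```

```text
clock: 21.13
position: [0.6745, -0.0346, 0.1001]
ee_rot: [0.0, 1.0, -0.0, -0.0]
contact_force: [0.2, 0.0, -2.7]
width: 0.012
gripper_force: 59.5
clock: 21.55
position: [0.6747, -0.0346, 0.0991]
ee_rot: [0.0, 1.0, -0.0, 0.001]
contact_force: [-1.4, -0.0, 4.2]
width: 0.0122
gripper_force: 60.0
```

```bash
python3 -m handwheel '[[[0, 0, 0, 0], [0, 0, 0, 0], [0, 0, 0, 0], [0, 0, 0, 0]]]' 0.03
python3 -m handwheel '[[[0, 0, -0.02, 0], [0, 0, -0.03, 0], [0, 0, -0.035, 0], [0, 0, -0.035, 0], [0, 0, -0.035, 0]]]' 0.04 >/dev/null
python3 -m handwheel '[[[-0.01, 0.03, 0, 0], [-0.01, 0.03, 0, 0], [-0.01, 0.025, 0, 0], [0, 0, 0, 0], [0, 0, 0, 0]]]'
cat > fin.py <<'E'
from h import *
rows={}
for v in ["wrist","side","scene"]:
    im,K,C=shot(v)
    for n,q in dict(a=(.6745,-.092),b=(.6743,-.206),c=(.6745,-.149),d=(.6748,-.035)).items():
        p=proj(K,C,[*q,.11]); x,y=p.astype(int); r=14 if v=="wrist" else 6
        w=im[y-r:y+r+1,x-r:x+r+1].astype(int)
        m=((w[...,2]>120)&(w[...,2]>=w[...,0]-8)).astype(np.uint8)
        k,_,st,ce=cv2.connectedComponentsWithStats(m)
        print(v,n,p.round(1),[(st[i,2:].tolist(),(ce[i]+[x-r,y-r]).round(1).tolist(),plane(K,C,ce[i]+[x-r,y-r],.11)[:2].round(4).tolist()) for i in range(1,k) if st[i,4]>5])
E
python3 fin.py
```

```text
clock: 21.88
position: [0.6746, -0.0347, 0.0978]
ee_rot: [0.0, 1.0, -0.0, 0.0]
contact_force: [0.4, 0.4, -0.3]
width: 0.0303
gripper_force: 0.0
clock: 22.72
position: [0.644, -0.1209, 0.2529]
ee_rot: [-0.0, 1.0, -0.001, 0.0]
contact_force: [-0.3, 0.6, 0.5]
width: 0.04
gripper_force: 0.0
wrist a [280.7 193.6] [([29, 29, 681], [278.1, 195.0], [0.6734, -0.0899])]
wrist b [427.6 193.3] [([2, 3, 6], [413.5, 180.0], [0.6846, -0.1943]), ([22, 29, 363], [423.7, 195.1], [0.673, -0.2031])]
wrist c [354.1 193.3] [([3, 3, 6], [340.7, 179.7], [0.685, -0.1384]), ([29, 28, 632], [355.9, 194.6], [0.6735, -0.1504])]
wrist d [207.3 193.4] [([21, 28, 297], [210.5, 196.6], [0.6723, -0.0373]), ([9, 6, 41], [216.5, 180.9], [0.6844, -0.043])]
side a [372.5 277.9] [([7, 6, 31], [371.8, 279.2], [0.677, -0.0937])]
side b [309.4 285.5] [([7, 6, 33], [308.9, 285.3], [0.6739, -0.2067])]
side c [341.1 281.7] [([6, 6, 32], [340.5, 281.5], [0.674, -0.15])]
side d [403.6 274.2] [([6, 6, 30], [402.8, 274.5], [0.6753, -0.0366])]
scene a [335.6 261.7] [([6, 4, 20], [335.5, 262.5], [0.6781, -0.0902])]
scene b [293.  249.7] [([4, 3, 11], [288.6, 243.9], [0.6536, -0.2323]), ([6, 4, 16], [293.5, 249.8], [0.674, -0.2049])]
scene c [313.9 255.6] [([6, 3, 14], [314.5, 256.0], [0.6755, -0.1467])]
scene d [358.2 268.1] [([6, 4, 19], [358.6, 268.4], [0.6757, -0.0336])]
```

```bash
python3 -c "
from rig import ticket
print(ticket.sign_off())"
```

```text
the job is handed in; nothing more can be done
None
```

All four drivers (a, b, c, d, in that order) are in their matching seats and the job is handed in: each was set down onto felt contact, all three cameras put the shank tips within about 4 mm of the upright, fully seated position, and the bottle and hex keys were not approached, though I didn't re-check them.

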